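# Close the controller box in its jig, pack it, and hold the cover down

## Task

The controller box of a light installation is waiting in its wooden jig to have its cover bonded. Set the loose plywood cover with the grip bar onto the box's rim so that its plug drops in and it sits level, let go of it, then stand the upright wooden spacer in the one gap between the box and a stop block that is wide enough for it, down on the base board, and let go of it too. Finish by pressing the cover down, against the springy plate inside the box, until it is flush on the rim, and keep holding it pressed there when you finish; leave everything else on the table where it is.

Things in the scene. Friction and masses are not known exactly. Their poses are not given: they have to be found in the camera images.
- box: fixed jig: plywood board 195 x 260 x 18 mm carrying an open square grey box, 100 x 100 mm outside, walls 6 mm (opening 88 x 88 mm), rim 58 mm above the table. Origin on the table under the box's centre; x, y along the box's sides, z up. Three square wooden stop blocks stand on the board at its +x, +y and -y sides, centres 90 mm from the box's centre, tops 66 mm above the table
- box_rim (a point): centre of the box's mouth at rim height (58 mm above the table), axes as box. Inside is a 56 mm square plate on springs: a seated cover left to itself stands about 5 mm above the rim; about 7 N down on its middle brings it flush, where the rim stops it rigidly
- slim_block: the slim stop block, 32 x 32 mm and 48 mm tall, on the jig's board, sides parallel to the box; origin under its centre, at the board's top. It leaves a 24 mm gap to the box. It can be on any of the three sides
- stout_block_1: a stout stop block, 54 x 54 mm and 48 mm tall; origin under its centre, at the board's top. It leaves a 13 mm gap, too narrow for the spacer
- stout_block_2: the other stout stop block, same as stout_block_1
- cover: loose plywood cover, 0.18 kg: plate 100 x 100 x 10 mm over a centred plug 84 x 84 mm, 18 mm deep (lowest 8 mm taper to 74 mm); on top a wooden grip bar 60 mm long (own x), 14 mm thick (own y), 36 mm tall. Origin at the centre of the plug's underside, z up: plate top at 28 mm, bar top at 64 mm. Starts lying on its plug. Any quarter turn fits; flush, its origin is 18 mm below box_rim
- spacer: loose upright wooden slip, about 0.06 kg, 44 mm wide (own x), 18 mm thick (own y), 96 mm tall, lowest 6 mm narrowed by 4 mm. Origin at the centre of its foot, z up. It starts standing on the table; standing in the gap on the board its top is 46 mm above the flush cover's plate
- tape: bystander: paper tape roll lying flat, 90 mm across, 24 mm tall; origin at its underside
- driver: bystander: screwdriver lying on the table
- mug: bystander: white mug 80 mm across, 90 mm tall
- motor: bystander: small square electric motor, about 60 x 42 x 42 mm
- pulley: bystander: aluminium pulley 56 mm across, 26 mm tall
- offcut: bystander: plywood offcut 110 x 45 x 18 mm
- screw_jar: bystander: small clear jar with a black cap, 56 mm across, 65 mm tall
Mind the look-alikes: they are no part of the job. Leave any blue look-alike of the cover alone. What is shaped like the spacer but black is not meant.

How it is judged:
By the outcome, as a careful person would: the job done as asked, in the order asked, and still so for the second after the job is handed in, while the arm keeps its last pose, push and grip.
It also fails if it takes over 72 s, if anything falls off the work surface, if the arm or the gripper's body presses on something with over 40 N, if the wrist force passes 120 N, or if a joint passes its speed limit or range.

## Robot

A 6-joint arm with a two-finger parallel gripper is mounted at the origin on the work surface. World frame = base frame: x ahead of the robot, y to its left, z up, the work surface at z = 0. Lengths are in mm, angles in rad, forces in N, time in s.
With the tool pointing down it reaches from about 350 to 975 mm from the base axis. Payload 4.9 kg.
Tool frame: the origin (TCP) lies on the centre line of the jaws, within the pads' length; the fingertips stand 17 mm ahead of it and the grasp point (between the pads) lies 2 mm behind it; x points along the fingers, z is the direction in which the jaws open and shut, and the axes are right-handed (so a half turn about x gives the same grasp; the last joint's range is limited). The gripper opens to 85 mm and grips with 20 to 120 N. Pads are 22 mm wide; open, the fingers measure 114 mm over their backs; the gripper's body (76 mm by 85 mm) begins 54 mm behind the grasp point. The pads swing forward as they close: fully open they stand 13 mm farther back than shut.
Start: joints at [1.073, 0.053, 1.613, -0, 1.476, -0.119], TCP at [231.117, 580.678, 248.304] pointing down, gripper open.
Joint ranges: [-3.01, 3.01], [-1.01, 2.22], [0.06, 2.58], [-1.02, 4.17], [0.09, 2.62], [-3.14, 3.14]. Speed limits (rad/s): [2.57, 2.57, 3.14, 3.14, 3.14, 3.14].

## Interface

Orientations are given as a rotation vector (axis times angle).
In Python, from plant import r gives the robot as it stands. The module is installed in compiled form; this text tells all that it offers. Calls block until the motion is done:
- r.move_pose(position, orientation): joint-space move of the TCP to a pose.
- r.movel(position, feed=150, rotation=None): straight line of the TCP; rotation=None keeps the orientation; feed is the mean speed in mm/s.
- r.move_j(angles): joint-space move.
- r.move_gripper(opening, squeeze=None): opening from 0.0 (shut) to 1.0 (fully open); squeeze is the grip in N (None keeps the last); returns when the fingers have stopped.
- r.sleep(seconds).
- r.solve_ik(position, orientation): joint angles nearest the present ones, or None.
- r.get_obs(): the state.
- r.grab_frame(name): name is "scene" or "top"; returns the picture (400x640x3 uint8, red, green, blue); there is no depth.
- r.camera_params(name): a dict with "fx", "fy", "cx", "cy" (pixels), "world_from_camera" (4x4, takes a point from camera to world coordinates). Camera axes: x right, y down, z forward; pixel columns grow to the right and rows downward; lengths in mm; the calibration is good to about 2 mm. A picture is of the moment at which its call begins. camera_params takes no time and is no camera call.
A pose or a line that the arm cannot do raises r.Unreachable and nothing moves.
- r.hand_in(): hands the job in, once; it reports no verdict.
The state is a dict: "time": time; "joints": joint angles; "qvel": joint speeds; "joint_efforts": joint torques, N m; "position": TCP position; "tcp_rot": TCP orientation; "contact_force": force on the tool from outside, world axes, zero at the start; "moment": the same for the moment, N m; "finger_gap": opening from 0.0 (shut) to 1.0 (fully open).
Only numpy, scipy, OpenCV 4.12 (cv2) and the standard library are available. Lean on these libraries where they do the work, as an engineer would, in place of code of your own. Each camera call takes 0.05 s, during which the arm holds its last target.

## Working session

There is one attempt and no reset: what is moved stays moved. The work goes in short steps, each a Python script; the robot and the scene stay as the last script left them, time stands still between calls to the robot, and variables do not carry over. Pictures are saved under pics/ and viewed, and the job is handed in when it is done.

```bash
mkdir -p pics; python3 - <<'E'
from plant import r
import cv2
for n in("scene","top"):
    cv2.imwrite(f"pics/{n}0.png",cv2.resize(r.grab_frame(n)[:,:,::-1],None,fx=1.25,fy=1.25,interpolation=cv2.INTER_CUBIC))
    p=r.camera_params(n);print(n,p)
o=r.get_obs();print(o)
E
```

```text
scene {'fx': 385.1226788761587, 'fy': 385.1226788761587, 'cx': 320.2271792159822, 'cy': 200.11772761773898, 'world_from_camera': array([[ 5.66640366e-01,  4.96492354e-01, -6.57581963e-01,
         1.21019265e+03],
       [ 8.23749630e-01, -3.23092608e-01,  4.65883798e-01,
        -5.51901644e+02],
       [ 1.88478724e-02, -8.05671464e-01, -5.92062707e-01,
         6.81151987e+02],
       [ 0.00000000e+00,  0.00000000e+00,  0.00000000e+00,
         1.00000000e+00]])}
top {'fx': 426.6461784550952, 'fy': 426.6461784550952, 'cx': 311.72557608881465, 'cy': 206.20766468208888, 'world_from_camera': array([[ 9.44013804e-03, -9.95195047e-01,  9.74561529e-02,
         3.77518116e+02],
       [-9.99918409e-01, -8.55608590e-03,  9.48522460e-03,
        -6.10410928e+01],
       [-8.60580533e-03, -9.75377431e-02, -9.95194619e-01,
         1.35226646e+03],
       [ 0.00000000e+00,  0.00000000e+00,  0.00000000e+00,
         1.00000000e+00]])}
{'time': 0.1, 'joints': array([ 1.07303743e+00,  5.33006790e-02,  1.61415500e+00,  4.45086399e-06,
        1.47597527e+00, -1.19054469e-01]), 'qvel': array([-2.39338082e-05, -1.17582698e-03, -5.99894515e-03,  1.80405133e-03,
        6.61988101e-04,  1.04232779e-03]), 'joint_efforts': array([-3.69344934e-04, -3.94901490e+01, -3.71363461e+01, -1.87526775e-04,
        3.92199247e-03,  1.91570314e-05]), 'position': array([230.85096737, 580.23891771, 247.18082696]), 'tcp_rot': array([-0.92678485,  1.36656652,  0.92539904]), 'contact_force': array([ 0.13846455, -1.13895119,  1.11553182]), 'moment': array([-0.03177454,  0.01778195,  0.01853235]), 'finger_gap': 1.002835390328023}
```

View pics/scene0.png

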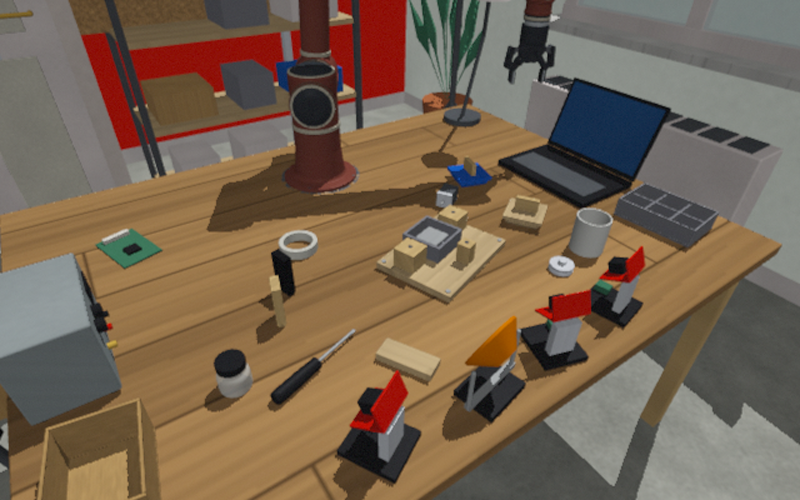

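View pics/top0.png

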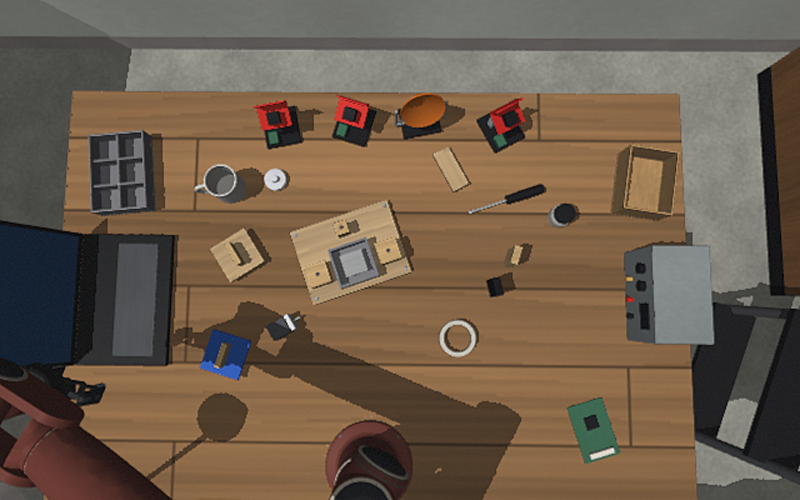

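The scene and top views show the jig at top-view pixel (350,255), with the slim block on its far (+x) side at (343,228). The plywood cover is at (239,253), the blue look-alike at (225,353), the wooden spacer at (518,254) and the black one at (496,286). I'll zoom in next.

```bash
python3 - <<'E'
from plant import r
import cv2,numpy as np
t=r.grab_frame("top")[:,:,::-1]; s=r.grab_frame("scene")[:,:,::-1]
np.save("t.npy",t);np.save("s.npy",s)
z=lambda im,x,y,w,h,f:cv2.resize(im[y:y+h,x:x+w],None,fx=f,fy=f,interpolation=cv2.INTER_CUBIC)
cv2.imwrite("pics/t_box.png",z(t,160,150,180,100,4.4))
cv2.imwrite("pics/s_box.png",z(s,295,155,150,90,5))
cv2.imwrite("pics/sp.png",np.hstack([z(t,380,180,60,60,6),z(s,200,190,60,80,6)[:360]]))
E
```

```text
(no output)
```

View pics/t_box.png

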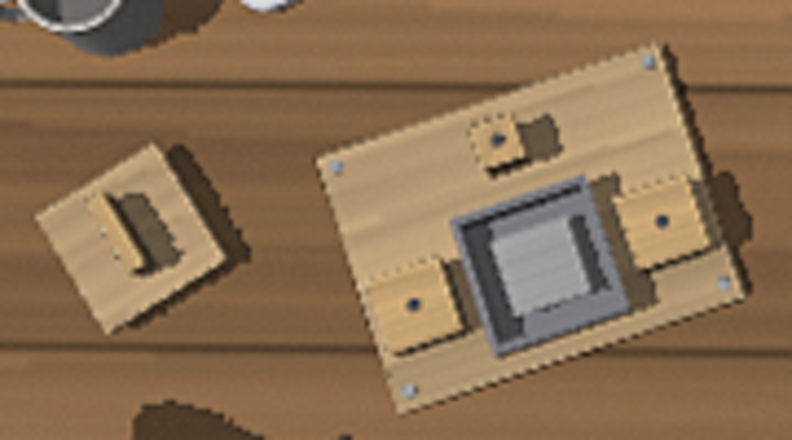

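View pics/s_box.png

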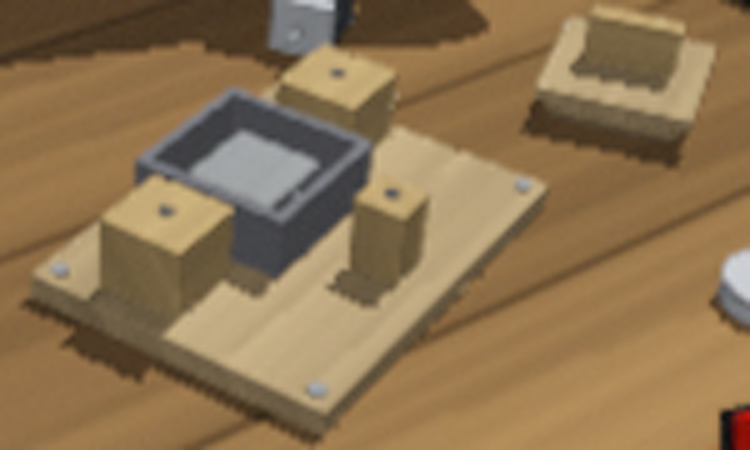

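View pics/sp.png

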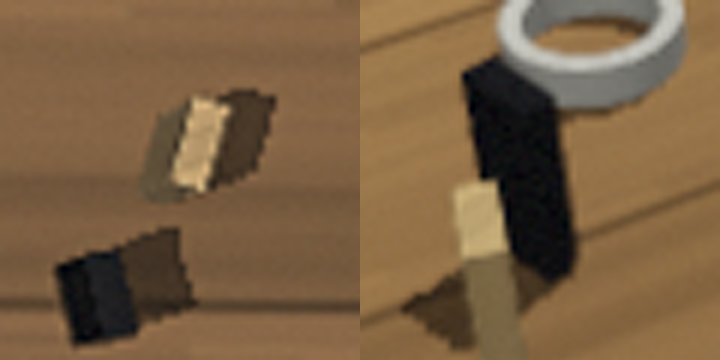

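```bash
cat > h.py <<'E'
import numpy as np,cv2
from plant import r
def ray(n,uv,z):
    p=r.camera_params(n);uv=np.atleast_2d(np.float64(uv))
    d=np.c_[(uv[:,0]-p["cx"])/p["fx"],(uv[:,1]-p["cy"])/p["fy"],np.ones(len(uv))]
    T=p["world_from_camera"];d=d@T[:3,:3].T;o=T[:3,3]
    return (o+d*((z-o[2])/d[:,2])[:,None])[:,:2]
def proj(n,P):
    p=r.camera_params(n);T=np.linalg.inv(p["world_from_camera"]);c=np.atleast_2d(P)@T[:3,:3].T+T[:3,3]
    return np.c_[c[:,0]/c[:,2]*p["fx"]+p["cx"],c[:,1]/c[:,2]*p["fy"]+p["cy"]]
def rect(n,m,z):
    # contour of upsampled mask -> plane -> min area rect
    c=max(cv2.findContours(m,cv2.RETR_EXTERNAL,cv2.CHAIN_APPROX_NONE)[0],key=cv2.contourArea)[:,0]
    return c
E
python3 - <<'E'
import numpy as np,cv2
from h import *
t=np.load("t.npy");s=np.load("s.npy")
hs=cv2.cvtColor(t,cv2.COLOR_BGR2HSV)
for nm,pts in dict(rim=[(263+3,199),(280,222)],plate=[(176,196),(200,208)],bar=[(186,199)],sp=[(413,202)],board=[(250,185)],table=[(200,160),(420,190)],stop=[(254,213)]).items():
    print(nm,[hs[y,x] for x,y in pts])
# hand-read corners
f=lambda L,x,y,k:np.array(L)/k+[x,y]-0.0
tb=f([(453,219),(585,177),(631,308),(497,356)],160,150,4.4)
sb=f([(137,158),(234,90),(372,148),(275,218)],295,155,5)
for n,c in(("top",tb),("scene",sb)):
    w=ray(n,c,58);print(n,w.round(1).tolist(),w.mean(0).round(1),np.linalg.norm(w-np.roll(w,1,0),axis=1).round(1))
    e=w[1]-w[0];print(np.degrees(np.arctan2(e[1],e[0])))
tc=f([(154,143),(225,257),(108,334),(35,216)],160,150,4.4)
sc=f([(540,90),(572,15),(716,43),(686,130)],295,155,5)
for n,c in(("top",tc),("scene",sc)):
    w=ray(n,c,28);print(n,w.mean(0).round(1),np.linalg.norm(w-np.roll(w,1,0),axis=1).round(1),[np.degrees(np.arctan2(*(w[(i+1)%4]-w[i])[::-1])).round(1) for i in range(4)])
E
```

```text
rim [array([113,  24, 125], dtype=uint8), array([135,   8, 129], dtype=uint8)]
plate [array([ 17,  90, 175], dtype=uint8), array([18, 87, 85], dtype=uint8)]
bar [array([ 18, 105, 153], dtype=uint8)]
sp [array([ 18, 106, 173], dtype=uint8)]
board [array([ 17,  91, 176], dtype=uint8)]
table [array([ 15, 126, 142], dtype=uint8), array([ 15, 123, 126], dtype=uint8)]
stop [array([ 18, 105, 187], dtype=uint8)]
top [[522.7, 100.5], [552.9, 9.2], [461.9, -23.8], [428.0, 68.2]] [491.4  38.5] [100.1  96.2  96.8  98.1]
-71.71327000128004
scene [[467.5, -19.2], [439.5, 71.8], [533.3, 101.3], [557.0, 11.2]] [499.3  41.3] [94.5 95.2 98.4 93.2]
107.11474573593387
top [511.1 333.5] [ 98.6  97.3  98.3 100.2] [np.float64(-146.7), np.float64(124.3), np.float64(33.5), np.float64(-57.4)]
scene [520.3 334.2] [ 94.1 103.7  95.9 115.2] [np.float64(123.7), np.float64(34.7), np.float64(-57.5), np.float64(-152.3)]
```

```bash
python3 - <<'E'
import numpy as np,cv2
from h import *
t=np.load("t.npy");s=np.load("s.npy")
z=lambda im,x,y,w,h,f:cv2.resize(im[y:y+h,x:x+w],None,fx=f,fy=f,interpolation=cv2.INTER_NEAREST)
cv2.imwrite("pics/n1.png",z(t,255,180,56,56,10))
cv2.imwrite("pics/n2.png",z(s,318,168,60,45,13))
E
```

```text
(no output)
```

View pics/n1.png

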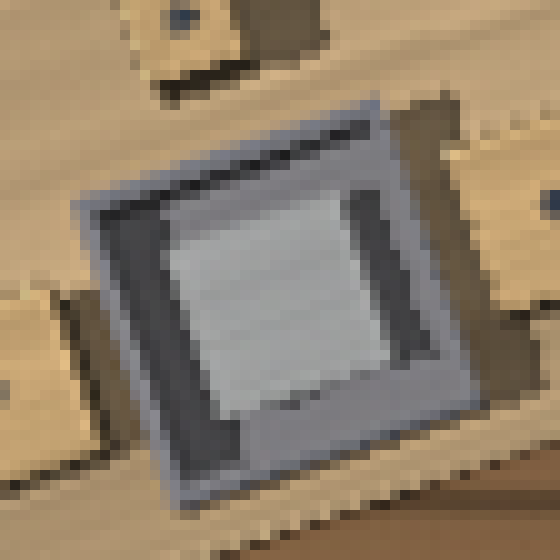

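View pics/n2.png

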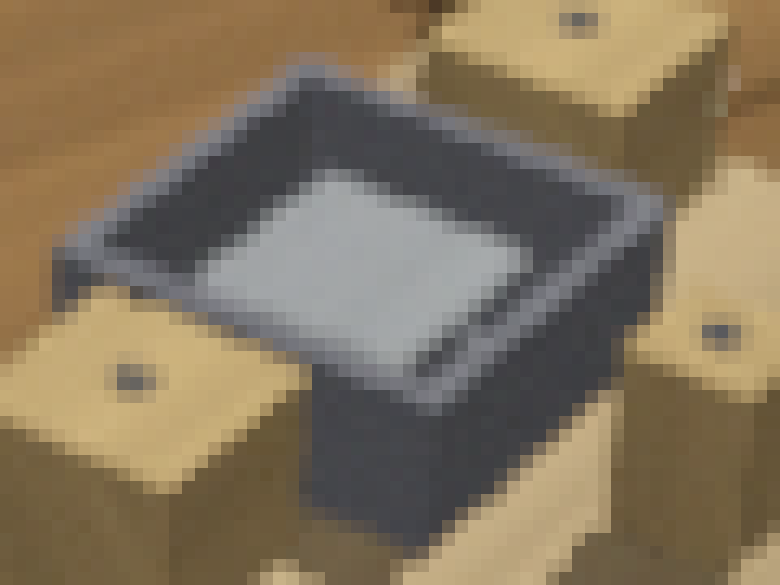

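```bash
python3 - <<'E'
import numpy as np,cv2
from h import *
tb=np.array([(77,200),(380,95),(482,405),(178,505)])/10+[255,180]-.5
sb=np.array([(60,243),(312,58),(665,200),(432,405)])/13+[318,168]-.5
for n,c in(("top",tb),("scene",sb)):
    w=ray(n,c,58);print(n,w.round(1).tolist(),w.mean(0).round(1),np.linalg.norm(w-np.roll(w,1,0),axis=1).round(1),[np.degrees(np.arctan2(*(w[(i+1)%4]-w[i])[::-1])).round(1) for i in range(4)])
t=np.load("t.npy");s=np.load("s.npy")
# masks: light wood (cover, spacer) and grey, 4x upsampled
def cont(im,roi,lo,hi,k=8):
    x,y,w,h=roi
    c=cv2.resize(im[y:y+h,x:x+w],None,fx=k,fy=k,interpolation=cv2.INTER_LINEAR)
    m=cv2.inRange(cv2.cvtColor(c,cv2.COLOR_BGR2HSV),lo,hi)
    m=cv2.morphologyEx(m,cv2.MORPH_CLOSE,np.ones((k*2,k*2)));
    m=cv2.morphologyEx(m,cv2.MORPH_OPEN,np.ones((k*2,k*2)))
    ct=max(cv2.findContours(m,cv2.RETR_EXTERNAL,cv2.CHAIN_APPROX_NONE)[0],key=cv2.contourArea)[:,0]
    return (ct+.5)/k-.5+[x,y],m
def box(n,im,roi,lo,hi,z):
    c,m=cont(im,roi,lo,hi)
    w=ray(n,c,z);R=cv2.minAreaRect(w.astype(np.float32));print(n,roi,z,np.round(R[0],1),np.round(R[1],1),round(R[2],1));return m
cv2.imwrite("pics/m1.png",box("top",t,(255,180,56,56),(90,0,85),(150,60,255),58))
cv2.imwrite("pics/m2.png",box("top",t,(165,178,54,52),(12,70,145),(22,108,255),28))
cv2.imwrite("pics/m3.png",box("top",t,(400,190,30,30),(12,70,145),(22,150,255),96))
m=[cv2.resize(cv2.imread(f"pics/m{i}.png"),(260,260)) for i in (1,2,3)]
cv2.imwrite("pics/mm.png",np.hstack(m))
z=lambda im,x,y,w,h,f:cv2.resize(im[y:y+h,x:x+w],None,fx=f,fy=f,interpolation=cv2.INTER_NEAREST)
cv2.imwrite("pics/n3.png",np.hstack([z(t,165,178,50,50,8),z(s,398,152,50,50,8)]))
cv2.imwrite("pics/n4.png",np.hstack([z(t,395,190,40,40,10),z(s,205,215,40,50,10)[:400]]))
E
```

```text
top [[523.6, 102.8], [556.7, 10.7], [461.9, -21.7], [430.7, 70.2]] [493.2  40.5] [ 98.4  98.  100.1  97.1] [np.float64(-70.2), np.float64(-161.2), np.float64(108.8), np.float64(19.4)]
scene [[465.3, -18.7], [434.3, 74.6], [525.2, 105.3], [558.3, 12.8]] [495.8  43.5] [98.1 98.4 96.  98.3] [np.float64(108.4), np.float64(18.6), np.float64(-70.3), np.float64(-161.3)]
top (255, 180, 56, 56) 58 [491.8  39.5] [99.3 96.8] 18.9
top (165, 178, 54, 52) 28 [511.3 335. ] [101.  100.9] 32.4
top (400, 190, 30, 30) 96 [ 510.8 -348.1] [17.9 44.7] 74.1
```

View pics/mm.png

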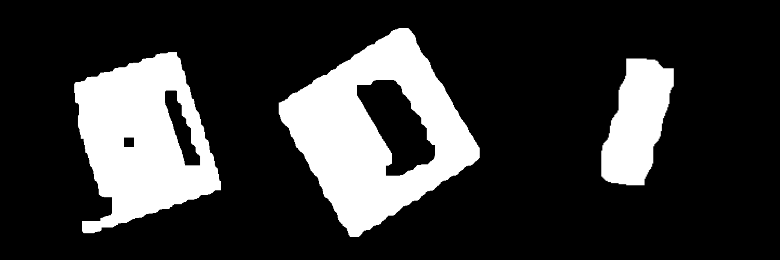

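View pics/n3.png

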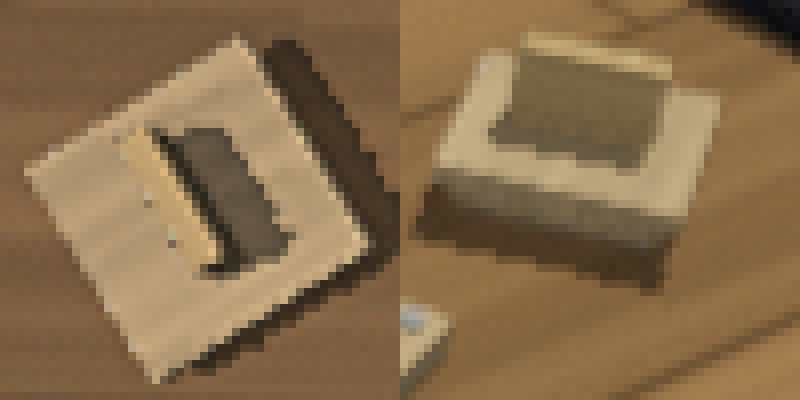

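View pics/n4.png

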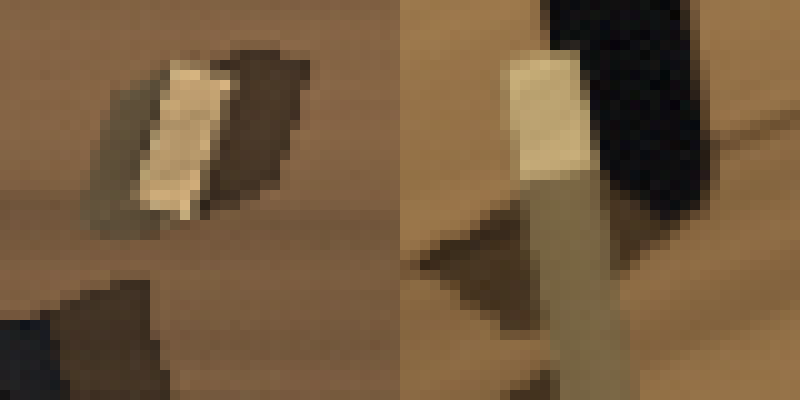

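```bash
cat >> h.py <<'E'
from scipy.spatial.transform import Rotation as Ro
def down(deg):
    a=np.radians(deg);x=np.array([0,0,-1.]);z=np.array([np.cos(a),np.sin(a),0])
    return Ro.from_matrix(np.c_[x,np.cross(z,x),z]).as_rotvec()
def best(pos,deg):
    # jaw direction deg, pick half turn with smallest |j6|
    L=[]
    for d in(deg,deg+180):
        q=r.solve_ik(list(pos),list(down(d)))
        if q is not None: L.append((abs(q[5]),d,q))
    return sorted(L,key=lambda a:a[0])
def rep(w):
    w=np.array(w);return w.mean(0).round(1),np.linalg.norm(w-np.roll(w,1,0),axis=1).round(1),[float(np.degrees(np.arctan2(*(w[(i+1)%4]-w[i])[::-1])).round(1)) for i in range(4)]
E
python3 - <<'E'
from h import *
print(*rep(ray("scene",np.array([(35,170),(85,48),(320,93),(286,217)])/8+[398,152]-.5,28)))
print(*rep(ray("top",np.array([(238,32),(370,243),(158,383),(24,172)])/8+[165,178]-.5,28)))
print(*rep(ray("scene",np.array([(103,58),(180,50),(198,169),(120,180)])/10+[205,215]-.5,96)))
print(*rep(ray("top",np.array([(172,60),(240,80),(196,220),(137,207)])/10+[395,190]-.5,96)))
for p,d in(((514,336,150),123.5),((495,42,170),109),((511,-348,150),165),((553,62,200),109)):
    for b in best(p,d):print(p,b[1],np.round(b[2],2))
E
```

```text
[515.6 336.8] [ 98.3 105.3  98.  102.3] [124.2, 35.0, -55.6, -143.3]
[512.8 335.1] [99.3 99.3 98.1 99.3] [-146.6, 124.4, 34.2, -55.6]
[ 515.4 -346.1] [45.7 17.9 44.7 17.5] [66.5, -17.8, -110.6, 162.6]
[ 510.7 -348.6] [45.1 20.8 43.8 17.7] [-106.2, 162.0, 77.9, -14.0]
(514, 336, 150) 303.5 [ 0.46  0.11  1.73 -0.    1.31  1.44]
(514, 336, 150) 123.5 [ 0.46  0.11  1.73 -0.    1.31 -1.7 ]
(495, 42, 170) 289 [-0.07 -0.2   1.98 -0.    1.36  1.17]
(495, 42, 170) 109 [-0.07 -0.2   1.98 -0.    1.36 -1.97]
(511, -348, 150) 345 [-0.72  0.11  1.72 -0.    1.31 -0.46]
(511, -348, 150) 165 [-0.72  0.11  1.72 -0.    1.31  2.69]
(553, 62, 200) 289 [-0.02 -0.08  1.82 -0.    1.4   1.22]
(553, 62, 200) 109 [-0.02 -0.08  1.82 -0.    1.4  -1.92]
```

```bash
python3 - <<'E'
from h import *
R=down(304)
r.move_pose([514,336,160],list(R))
r.movel([514,336,52],120)
print(r.get_obs()["position"],r.get_obs()["contact_force"])
r.move_gripper(0.0,40)
o=r.get_obs();print(o["time"],o["finger_gap"],o["position"],o["contact_force"])
cv2.imwrite("pics/g1.png",cv2.resize(np.hstack([r.grab_frame("top")[140:260,130:290],r.grab_frame("scene")[100:220,340:500]])[:,:,::-1],None,fx=2.5,fy=2.5,interpolation=cv2.INTER_CUBIC))
r.movel([514,336,170],150)
o=r.get_obs();print(o["time"],o["finger_gap"],o["position"],o["contact_force"])
E
```

```text
[514.76549997 336.41508414  53.09970049] [ 0.69618505 -0.83382247  0.41274517]
3.3333 0.15544709524188743 [514.13250212 336.0943457   52.19906255] [-0.47493987  0.06334984  1.28337488]
4.3667 0.15773362812954506 [513.1643197  335.61161754 168.44787767] [ 0.17794604  0.32481017 -2.12351456]
```

View pics/g1.png

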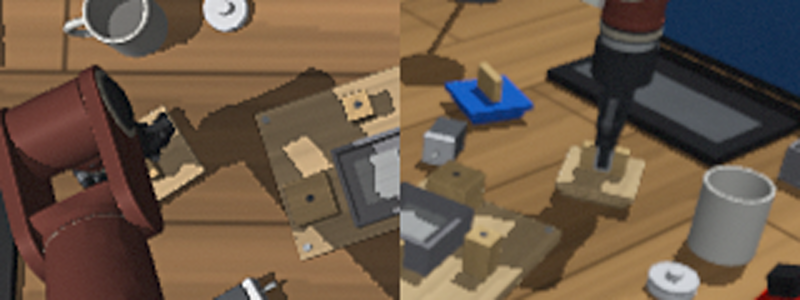

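The bar is gripped (finger gap 13.4 mm). The top camera is blocked by the arm, so I'll hover over the box and compare cover and rim in the scene view.

```bash
python3 - <<'E'
from h import *
R=down(289)
r.move_pose([495,42,170],list(R))
r.movel([495,42,132],100)
r.sleep(0.2)
o=r.get_obs();print(o["time"],o["finger_gap"],o["position"],o["contact_force"],Ro.from_rotvec(o["tcp_rot"]).as_matrix().round(3).tolist())
s=r.grab_frame("scene")[:,:,::-1];t=r.grab_frame("top")[:,:,::-1]
np.save("s2.npy",s)
z=lambda im,x,y,w,h,f:cv2.resize(im[y:y+h,x:x+w],None,fx=f,fy=f,interpolation=cv2.INTER_NEAREST)
cv2.imwrite("pics/h1.png",z(s,300,125,90,90,6.6));cv2.imwrite("pics/h1t.png",z(t,230,160,100,80,6))
E
```

```text
6.2333 0.16044418104780456 [495.66563323  42.03647619 132.99541863] [-0.17894779 -0.45821091 -1.416598  ] [[0.002, 0.945, 0.326], [-0.0, 0.326, -0.945], [-1.0, 0.002, 0.001]]
```

View pics/h1.png

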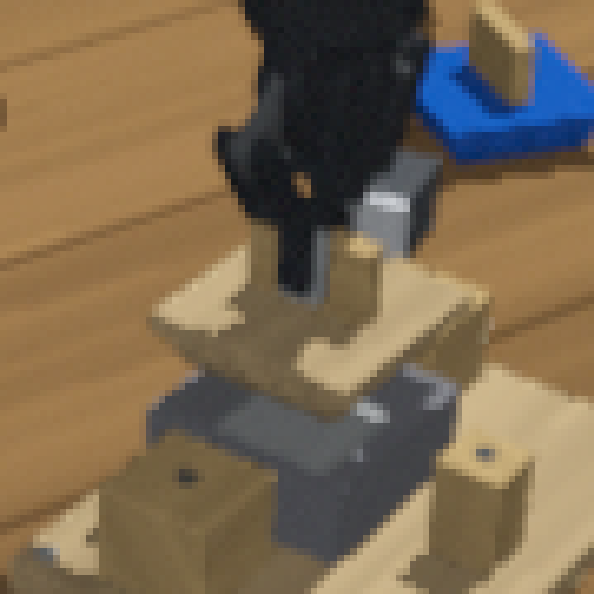

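View pics/h1t.png

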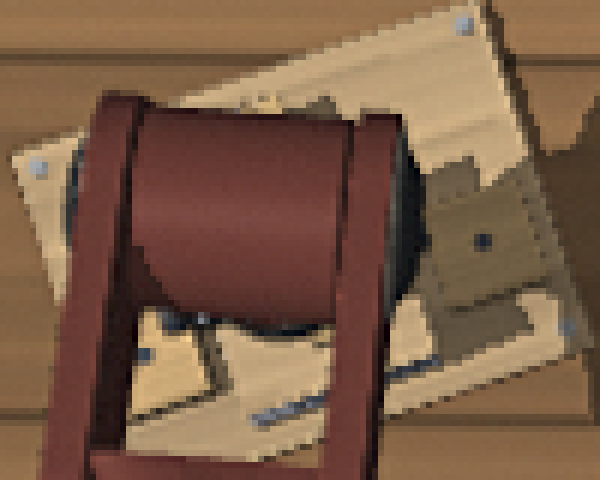

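```bash
python3 - <<'E'
from h import *
s=np.load("s2.npy")
x0,y0,w,h,f=310,145,72,66,11
im=cv2.resize(s[y0:y0+h,x0:x0+w],None,fx=f,fy=f,interpolation=cv2.INTER_NEAREST)
cv2.imwrite("pics/h2a.png",im)
def sq(c,yaw,half,z,col):
    a=np.radians(yaw);R=np.array([[np.cos(a),-np.sin(a)],[np.sin(a),np.cos(a)]])
    P=np.array([(-1,-1),(1,-1),(1,1),(-1,1)])*half@R.T+c
    q=(proj("scene",np.c_[P,np.full(4,z)])+.5-[x0,y0])*f
    cv2.polylines(im,[q.astype(int)],True,col,1)
    print((q/f).round(1).tolist())
sq([496,42],19,50,109,(0,0,255));sq([496,42],19,50,99,(255,0,255))
sq([495.8,43.5],18.8,50,58,(0,255,0))
cv2.imwrite("pics/h2.png",im)
E
```

```text
[[12.1, 26.8], [42.3, 39.2], [61.3, 23.7], [32.1, 12.7]]
[[12.0, 29.9], [42.0, 42.3], [61.0, 26.7], [31.9, 15.7]]
[[12.1, 41.7], [41.3, 54.4], [60.0, 38.5], [31.6, 27.2]]
```

View pics/h2.png

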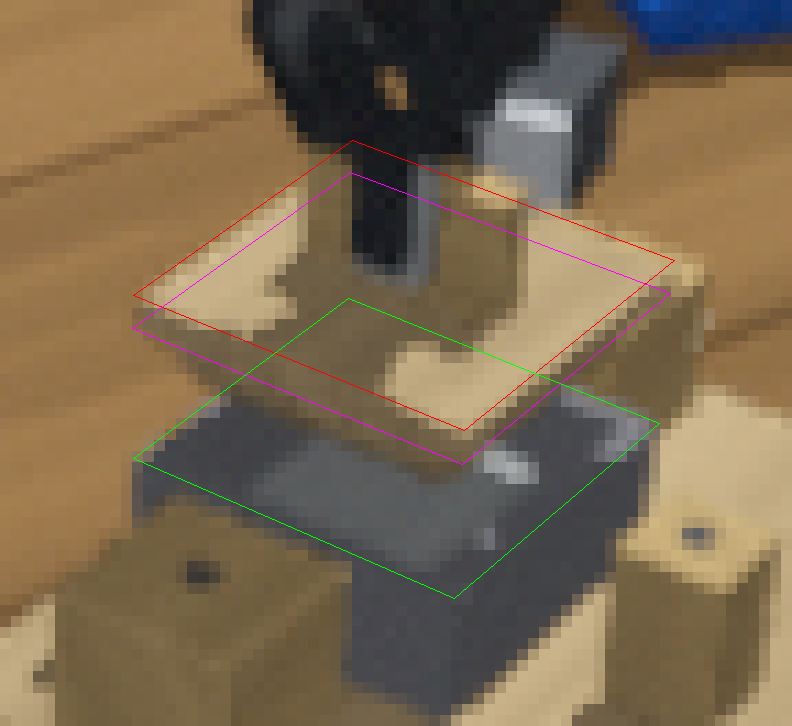

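View pics/h2a.png

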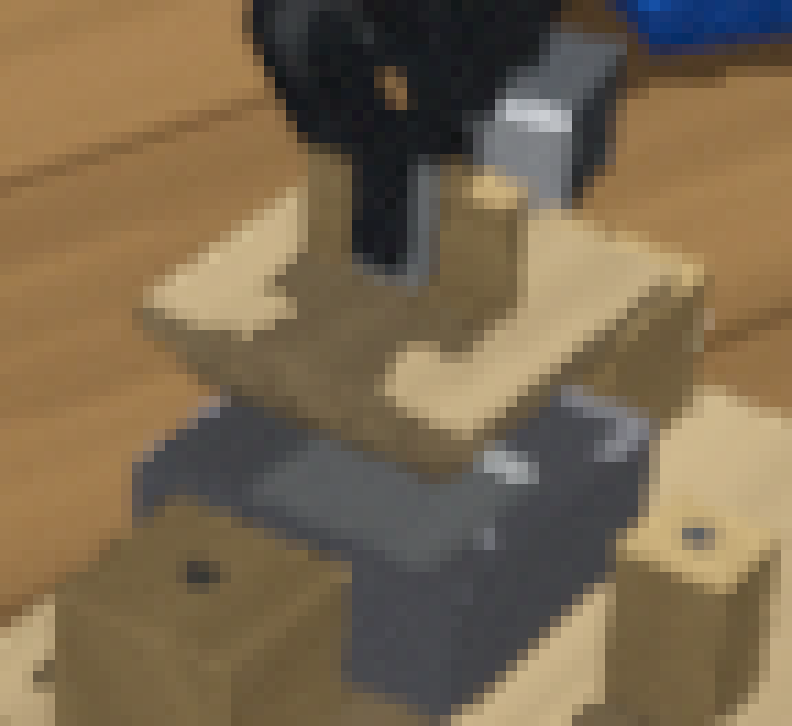

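The extra tip at the right is the lit top of the +y stout block. The cover's real corners lie within about 1 px of the projected outline, so I'll shift it by about (−1.5, 0) mm and lower in steps while watching the force.

```bash
python3 - <<'E'
from h import *
x,y=494,42
r.movel([x,y,132],60)
f0=r.get_obs()["contact_force"]
for z in (120,114,110,106,103,100,98,97):
    r.movel([x,y,z],40);r.sleep(.1)
    o=r.get_obs();f=o["contact_force"]-f0
    print(z,round(o["time"],2),o["position"].round(1),f.round(1),o["moment"].round(2))
    if f[2]>8 or np.hypot(*f[:2])>10:break
E
```

```text
120 7.13 [494.1  42.  120. ] [ 0.4  0.2 -0.6] [ 0.02 -0.01 -0.02]
114 7.53 [494.  42. 114.] [0.1 0.2 0.3] [-0.    0.03  0.04]
110 7.88 [493.9  42.  109.9] [-0.4 -0.5  0.5] [ 0.03 -0.02 -0.03]
106 8.23 [494.   42.  105.9] [-0.2 -0.7  0.2] [0.03 0.01 0.  ]
103 8.58 [494.  42. 103.] [ 0.7 -0.5 -0. ] [-0.   -0.01  0.05]
100 8.93 [493.9  42.   99.9] [ 0.6 -0.2 -0.1] [ 0.02 -0.02  0.01]
98 9.28 [494.  42.  98.] [ 0.1 -0.   0.2] [-0.02 -0.01 -0.  ]
97 9.63 [494.2  42.   97.2] [0.4 0.4 2.1] [ 0.   -0.01  0.05]
```

```bash
python3 - <<'E'
from h import *
r.move_gripper(0.5)
o=r.get_obs();print(o["time"],o["finger_gap"],o["contact_force"])
r.movel([494,42,190],120)
r.move_pose([513,-347,190],list(down(345.3)))
r.sleep(.1)
t=r.grab_frame("top")[:,:,::-1];s=r.grab_frame("scene")[:,:,::-1];np.save("t3.npy",t);np.save("s3.npy",s)
z=lambda im,x,y,w,h,f:cv2.resize(im[y:y+h,x:x+w],None,fx=f,fy=f,interpolation=cv2.INTER_NEAREST)
cv2.imwrite("pics/i1.png",np.hstack([z(t,245,165,70,70,5.6),z(s,315,150,70,70,5.6)]))
o=r.get_obs();print(o["time"],o["position"])
E
```

```text
10.025 0.5006430166210079 [-0.05974149  0.34691182 -0.23942598]
12.6 [ 513.35311549 -346.12116044  190.05510372]
```

View pics/i1.png

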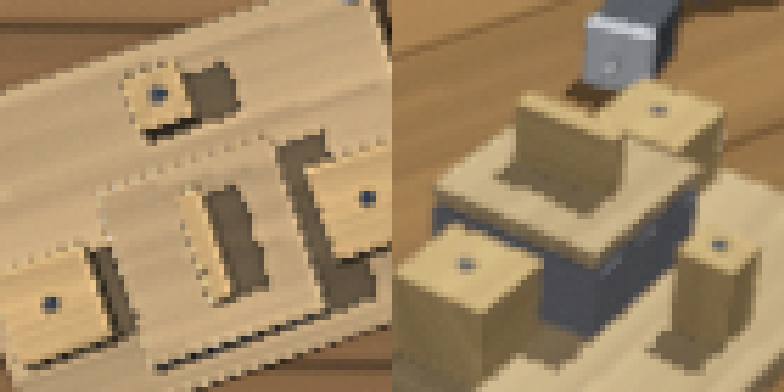

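The cover is seated and level on all sides, standing about 5 mm up on the springs, and nothing else has shifted. Next is the spacer.

```bash
python3 - <<'E'
from h import *
r.move_gripper(0.72)
r.movel([513,-347,75],120);r.sleep(.1)
print(r.get_obs()["position"],r.get_obs()["contact_force"])
r.move_gripper(0.0,30)
o=r.get_obs();print(o["time"],o["finger_gap"],o["position"],o["contact_force"])
r.movel([513,-347,210],150)
r.move_pose([553,62,210],list(down(289)))
r.movel([553,62,117],100);r.sleep(.1)
t=r.grab_frame("top")[:,:,::-1];s=r.grab_frame("scene")[:,:,::-1];np.save("t4.npy",t);np.save("s4.npy",s)
z=lambda im,x,y,w,h,f:cv2.resize(im[y:y+h,x:x+w],None,fx=f,fy=f,interpolation=cv2.INTER_NEAREST)
cv2.imwrite("pics/j1.png",z(s,320,110,75,100,7.5)[:600])
o=r.get_obs();print(o["time"],o["position"],o["finger_gap"],o["contact_force"])
E
```

```text
[ 513.68444734 -347.60955186   76.37245895] [0.45867683 0.29911772 0.62495122]
14.4167 0.5121183412715338 [ 513.49945356 -347.39162647   76.06013857] [-0.23960242  0.10541471  2.69957722]
18.2667 [553.53402012  61.9972718  117.87386896] 0.5104002182698472 [ 0.12246955 -0.00979658  0.36229674]
```

View pics/j1.png

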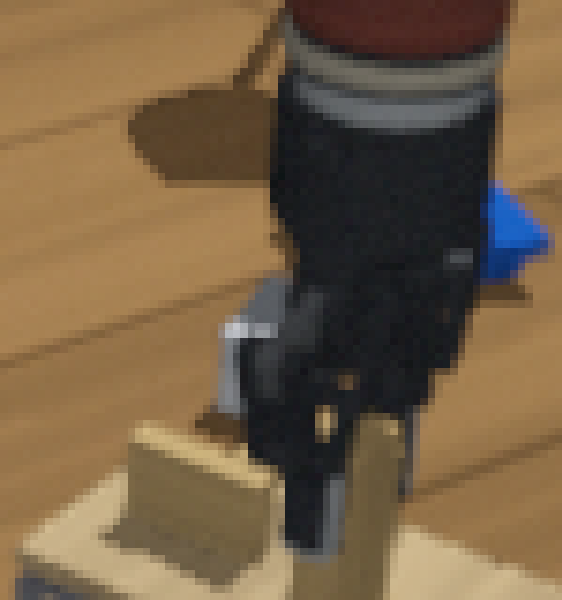

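```bash
python3 - <<'E'
from h import *
s=np.load("s4.npy");t=np.load("t4.npy")
z=lambda im,x,y,w,h,f:cv2.resize(im[y:y+h,x:x+w],None,fx=f,fy=f,interpolation=cv2.INTER_NEAREST)
cv2.imwrite("pics/j2.png",z(s,310,150,80,65,9))
E
```

```text
(no output)
```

View pics/j2.png

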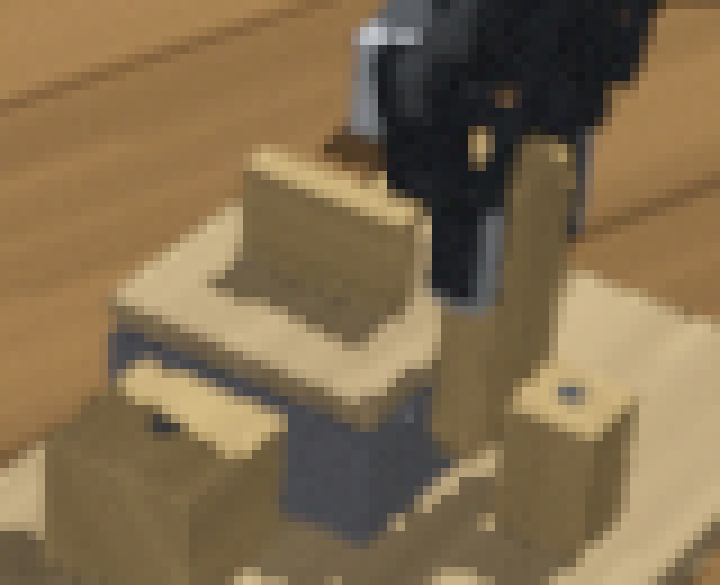

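The spacer's foot is already inside the gap between the cover edge and the slim block, with no contact force. I'll lower it to the board.

```bash
python3 - <<'E'
from h import *
f0=r.get_obs()["contact_force"]
for z in (108,101,97,95,94,93):
    r.movel([553,62,z],40);r.sleep(.1)
    o=r.get_obs();f=o["contact_force"]-f0
    print(z,round(o["time"],2),o["position"].round(1),f.round(1),o["moment"].round(2))
    if f[2]>4 or np.hypot(*f[:2])>8:break
E
```

```text
108 18.74 [553.   62.  107.9] [-0.6 -0.3 -1.4] [-0.04  0.01 -0.01]
101 19.17 [553.   62.  100.9] [ 0.2 -0.1 -0.2] [-0.02  0.   -0.06]
97 19.52 [553.   62.   96.9] [-0.9  0.7 -1. ] [-0.02 -0.03  0.02]
95 19.87 [553.  62.  95.] [-0.7 -0.7 -0.8] [ 0.04 -0.04 -0.  ]
94 20.22 [553.1  62.   94.1] [-0.   0.4 -0.1] [-0.02 -0.04  0.03]
93 20.57 [553.5  62.1  94. ] [-1.5  0.8  4.1] [ 0.06  0.36 -0.07]
```

```bash
python3 - <<'E'
from h import *
r.movel([553,62,94],40)
r.move_gripper(0.66)
r.movel([553,62,220],120)
r.move_pose([494,-140,260],list(down(289)))
r.move_gripper(0.0,40)
r.sleep(.1)
t=r.grab_frame("top")[:,:,::-1];s=r.grab_frame("scene")[:,:,::-1];np.save("t5.npy",t);np.save("s5.npy",s)
z=lambda im,x,y,w,h,f:cv2.resize(im[y:y+h,x:x+w],None,fx=f,fy=f,interpolation=cv2.INTER_NEAREST)
cv2.imwrite("pics/k1.png",np.hstack([z(t,245,165,70,70,5.6),z(s,315,150,70,70,5.6)]))
o=r.get_obs();print(o["time"],o["position"],o["finger_gap"],o["contact_force"])
E
```

```text
23.9417 [ 493.9814931  -140.02155147  259.98647065] 0.0026220824045011318 [-0.36587196  0.81776266  0.25981821]
```

View pics/k1.png

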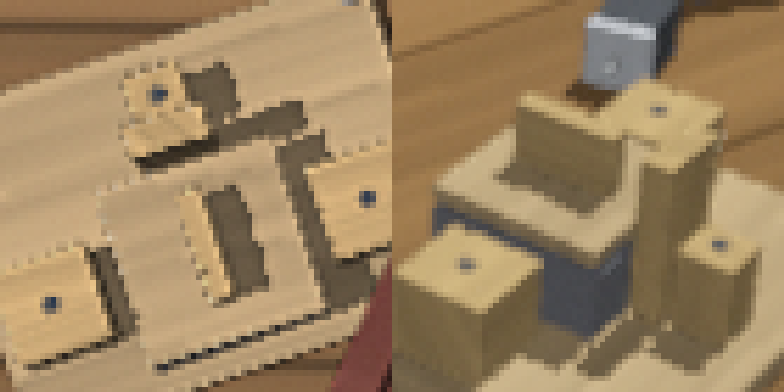

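Both parts are in place: the spacer stands upright in the slim-block gap at about (165,135) in the top view, and the cover is undisturbed. Now I'll press on the bar's top with the closed fingers.

```bash
python3 - <<'E'
from h import *
x,y=494.3,42
r.move_pose([x,y,190],list(down(289)))
r.movel([x,y,132],80);r.sleep(.2)
f0=r.get_obs()["contact_force"]
z=130.
while z>112:
    r.movel([x,y,z],25);r.sleep(.12)
    o=r.get_obs();f=o["contact_force"]-f0
    print(z,round(o["time"],2),o["position"].round(1),f.round(1),o["moment"].round(2))
    if f[2]>15 or np.hypot(*f[:2])>8:break
    z-=1
s=r.grab_frame("scene")[:,:,::-1];zz=lambda im,x,y,w,h,f:cv2.resize(im[y:y+h,x:x+w],None,fx=f,fy=f,interpolation=cv2.INTER_NEAREST)
cv2.imwrite("pics/l1.png",zz(s,310,150,80,65,9))
E
```

```text
130.0 26.18 [494.3  42.  130. ] [-0.   0.6 -0.3] [ 0.02  0.05 -0.02]
129.0 26.55 [494.3  42.  129. ] [0.6 1.  1.3] [-0.03 -0.01 -0.03]
128.0 26.92 [494.3  42.  128. ] [0.2 1.  0.6] [-0.04 -0.03  0.03]
127.0 27.28 [494.3  42.  127. ] [0.7 0.3 0. ] [ 0.04 -0.03 -0.01]
126.0 27.65 [494.3  42.  126. ] [ 1.  -0.7  0.4] [-0.07 -0.02 -0.01]
125.0 28.02 [494.5  42.  125.2] [0.6 0.1 1.7] [ 0.01 -0.05  0.02]
124.0 28.38 [494.5  42.  124.2] [-0.1  0.1  1.7] [ 0.01 -0.04 -0.02]
123.0 28.75 [494.5  42.  123.2] [-0.2 -0.2  3.9] [-0.04 -0.01  0.01]
122.0 29.12 [494.5  42.  122.3] [-0.2  0.6  5.2] [-0.03 -0.05  0.03]
121.0 29.48 [494.5  42.  121.4] [-0.3 -0.3  7.5] [-0.03  0.07 -0.03]
120.0 29.85 [494.6  42.  121. ] [-3.   0.2 11. ] [0.03 0.38 0.03]
119.0 30.22 [494.6  42.  121. ] [-5.8 -0.2 14.3] [ 0.01  0.86 -0.05]
118.0 30.58 [494.7  42.  121. ] [-8.   0.6 19.7] [ 0.01  1.37 -0.01]
```

View pics/l1.png

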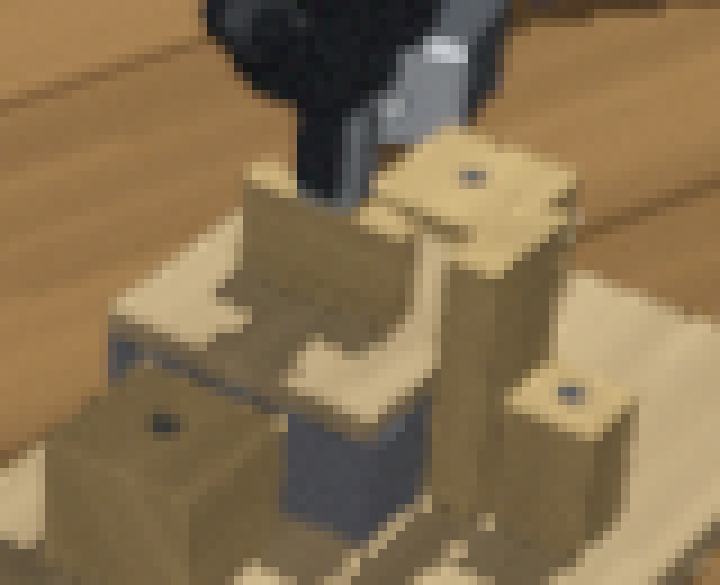

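```bash
python3 - <<'E'
from h import *
r.movel([493.8,42,118.5],10)
for i in range(3):
    r.sleep(.4);o=r.get_obs();print(round(o["time"],2),o["position"].round(2),o["contact_force"].round(1))
t=r.grab_frame("top")[:,:,::-1]
cv2.imwrite("pics/m_t.png",t)
r.hand_in()
E
```

```text
31.28 [494.6   41.98 120.99] [-5.2  0.2 15.2]
31.68 [494.6   41.96 121.  ] [-5.5  1.5 15.3]
32.08 [494.6   41.99 120.97] [-4.5 -0.5 15. ]
the job is handed in; nothing more can be done
```

View pics/m_t.png

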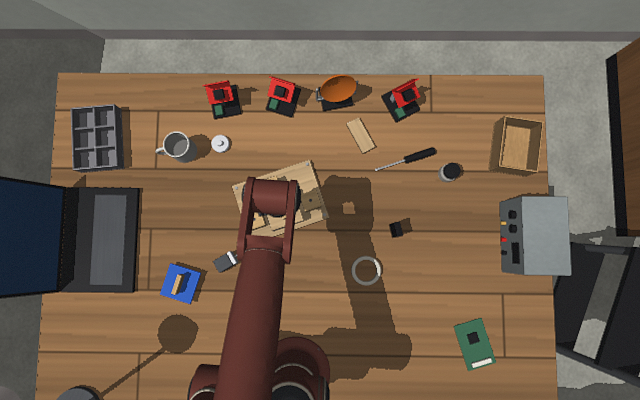

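The job is done and handed in at about 32 s, well under the 72 s limit.

- **Cover:** the plug dropped in with almost no sideways force, and it sat level when I let go.
- **Spacer:** it stands upright in the gap at the slim block, on the far side of the box. It met the board at the expected height, and I released it.
- **Pressing:** the closed fingertips hold the cover down on its bar. Force rose to about 7 N over the 5 mm of spring travel, then the cover stopped rigidly at tool height 121.0 mm, which matches flush. At hand-in it had held steady for over a second with about 15 N down and 5 N sideways.

**Checks:**
- The bystanders and look-alikes appear unmoved in the last top view.
- The arm hides the box in that view. My last clear look at the pressed cover and spacer was the side picture just before the final small adjustment.
- The two cameras disagreed by about 3 to 5 mm. I used their average, and the near-zero contact forces during both insertions suggest it was close enough.

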